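# Square the vial rack against the fences and load it on the tray

## Robot

A 6-joint arm with a two-finger parallel gripper is mounted at the origin on a cart in front of the work surface, level with it; the furniture and walls round the work are solid. World frame = base frame: x ahead of the robot, y to its left, z up, the work surface at z = 0. Lengths are in m, angles in rad, forces in N, time in s.
With the tool pointing down it reaches from about 0.425 to 0.95 m from the base axis. Payload 3.5 kg.
Tool frame: the origin (TCP) lies at the very end of the fingers, on their centre line; the grasp point (between the pads) lies 19 mm behind it; z points along the fingers, y is the line along which they close (so a half turn about z gives the same grasp; the last joint's range is limited). The gripper opens to 85 mm and grips with 20 to 120 N. Pads are 22 mm wide; open, the fingers measure 114 mm over their backs; the gripper's body (76 mm by 85 mm) begins 54 mm behind the grasp point. The pads swing forward as they close: fully open they stand 13 mm farther back than shut.
Start: joints at [1.118, 0.286, 1.577, -0, 1.279, -0.15], TCP at [0.201, 0.644, 0.231] pointing down, gripper open.
Joint ranges: [-2.77, 2.77], [-0.9, 2.22], [0.21, 2.48], [-1.53, 4.67], [0.24, 2.81], [-2.84, 2.84]. Speed limits (rad/s): [2.79, 2.79, 3.14, 3.14, 3.14, 3.14].

## Interface

Orientations are given as a 3x3 rotation matrix whose columns are the frame's x, y, z axes.
In Python, from cell import * gives the robot as it stands.
- The arm moves only by the tool send_rows, never from a script. Its arguments are lists of equal length, an entry for each row: "twist": the turn, a rotation vector about the world's x, y, z in units of 5 degrees (1.0 is 5 degrees), a list of three; "slide": the shift along the world's x, y, z in units of 30 mm (1.0 is 30 mm), a list of three; "hand": the finger opening in mm, from 0 to 85.4. A call has 1 to 20 rows; each row shifts and turns the commanded pose from where the row before left it; what a row does not reach is not made up. A row lasts 1/10 s, in which the tool goes at most 50 mm and 8.59 degrees, less where a joint would pass 70% of its speed; a pose out of reach is approached as far as the arm can. A call is refused whole if a number of a shift passes 1 or a number of a turn 1, either way. A call with a gripper value outside its range is refused whole. The fingers move at their own pace and stop on an object; "newtons" is the grip in N (left out, the last holds). Time passes only in rows, so rows that do not move let the fingers close. It gives the time, the measured TCP pose, the force, the opening and the grip force at its end, in the units of the state.
- read_state(): the state, without advancing time (a new reading comes with each control period).
- read_camera(name): name is "side" or "top" or "wrist"; returns a dict with "img" (400x640x3 uint8, red, green, blue), "camera_matrix" (3x3 intrinsics, pixels), "R" (3x3) and "t" (3): a world point X has camera coordinates R X + t. Camera axes: x right, y down, z forward; pixel columns grow to the right and rows downward; lengths in m; the calibration is good to about 2 mm. A picture is of the moment at which its call begins. There is no depth.
- job_done(): hands the job in; it is judged then, once.
The state is a dict: "time": time; "q": joint angles; "qd": joint speeds; "tau": joint torques, N m; "tcp_pos": TCP position; "tool_rot": TCP orientation; "wrist_force": force on the tool from outside, world axes, zero at the start; "moment": the same for the moment, N m; "grip_width": finger opening in m; "finger_force": force on a finger pad.
Only numpy, scipy, OpenCV 4.12 (cv2) and the standard library are available. Lean on these libraries where they do the work, as an engineer would, in place of code of your own. Each camera call takes 0.05 s, during which the arm holds its last target. There are 200 camera calls.

## Task

The vial rack lies askew on the metal squaring plate. Slide it along the plate, without lifting it, until it is flush against both of its metal fences; then grasp it across its middle, lift it straight up and set it down on the grey loading tray, flat between the four corner angles, and let go. Do not drop it, and leave the tweezers, the small parts case and the folding hex keys where they are.

Things in the scene. Friction and masses are not known exactly. Their poses are not given: they have to be found in the camera images.
- vial_rack: Loose clear vial rack, 55 (x) x 170 (y) x 26 mm, 0.16-0.3 kg; five capped vials fixed in it rise to 37 mm. Origin: centre of its underside, z up. Long sides are open: floor at 0-4 mm, deck at 18-22 mm high; ends are closed walls 4-26 mm high. Starts flat on the squaring plate, 35-65 mm from its squared place, turned up to 0.32 rad either way. Grasp it across the 55 mm at mid-length.
- squaring_plate: Fixed dark steel plate 150 (x) x 240 (y) x 6 mm, left or right on the bench, yaw up to 0.15 rad; origin: centre of its underside. Two light metal fences, 8 mm thick, 18 mm high above it: far fence, inner face at x=+62 mm, in two pieces with a finger gap from y=-1 to +55 mm, its right piece reaching to y=-118 mm; side fence on its left (+y), inner face at y=+112 mm, from x=-3 to +62 mm.
- corner_seat (a point): Point on the top face of the squaring plate where the origin of the rack comes when the rack is flush against both fences (plate x = 34.5, y = 27, z = 6 mm); axes as the plate's; the finger gap is centred on it.
- loading_tray: Fixed grey tray, 95 (x) x 210 (y) mm, deck 10 mm above the bench, on the half of the bench without the plate, yaw up to 0.15 rad; origin: centre of its underside. Four black corner angles rise 10 mm above the deck, 5 mm thick, legs 25 mm along y and 20 mm along x; room between them 65 (x) x 180 (y) mm. Sides open between the corners.
- tray_seat (a point): Centre of the tray's deck, 10 mm above the bench: the origin of the rack comes here, with the rack's y along the tray's y (either way round); axes as the tray's.
- tweezers: Bystander: steel tweezers, 134 x 15 x 8 mm, loose, lying lengthwise away from the robot in the middle of the bench between plate and tray. Origin: centre of the underside.
- ferrule_case: Bystander: small clear parts case, 46 x 72 x 19 mm, loose, right of the tweezers in the middle of the bench. Origin: centre of the underside.
- hex_keys: Bystander: folding hex key set, 26 x 100 x 21 mm, loose, beyond the work at the far right. Origin: centre of the underside.

How it is judged:
By the outcome, as a careful person would: the job done as asked, in the order asked, and still so for the second after the job is handed in, with the robot touching nothing.
It also fails if it takes over 67 s, if anything falls off the work surface, if the arm or the gripper's body presses on something with over 40 N, if the wrist force passes 120 N, or if a joint passes its speed limit or range.

## Working session

There is one attempt and no reset: what is moved stays moved. The work goes in short steps, Python scripts to look and compute and a tool call to move; the robot and the scene stay as the last step left them, time stands still between calls to the robot, and variables do not carry over. Pictures are saved under pics/ and viewed, at most 10 in all, crops included, and the job is handed in when it is done.

Besides the shell and the picture viewer there is one more tool, called in YAML: its name, and indented under it one key for each argument. send_rows: Moves the arm, as the interface text tells. Its arguments: {"type":"object","properties":{"twist":{"type":"array"},"slide":{"type":"array"},"hand":{"type":"array"},"newtons":{"type":"number"}},"required":["twist","slide","hand"]}

```bash
mkdir -p pics; ls; python3 - <<'E'
from cell import *
import cv2,numpy as np
for n in ["top","side"]:
    c=read_camera(n); cv2.imwrite(f"pics/{n}0.png",c["img"][:,:,::-1]); np.savez(f"{n}0.npz",**c)
    print(n,np.round(c["camera_matrix"],1).tolist(),np.round(-c["R"].T@c["t"],3),np.round(c["R"],3).tolist())
s=read_state();print(s["time"],s["tcp_pos"],s["tool_rot"],s["wrist_force"])
E
```

```text
pics
top [[412.9, 0.0, 314.5], [0.0, 412.9, 200.6], [0.0, 0.0, 1.0]] [ 0.324 -0.061  1.166] [[0.059, -0.998, -0.003], [-0.977, -0.057, -0.206], [0.205, 0.015, -0.979]]
side [[376.2, 0.0, 322.6], [0.0, 376.2, 200.6], [0.0, 0.0, 1.0]] [0.34  0.651 0.581] [[-0.964, -0.266, -0.017], [-0.141, 0.563, -0.814], [0.226, -0.783, -0.58]]
0.1 [0.20097885 0.64375235 0.23004471] [[-9.54492812e-01  2.98232380e-01 -9.58406025e-04]
 [ 2.98233738e-01  9.54490849e-01 -1.96361006e-03]
 [ 3.29177680e-04 -2.16008070e-03 -9.99997613e-01]] [-0.08437133  0.10153292 -0.1269501 ]
```

View pics/top0.png

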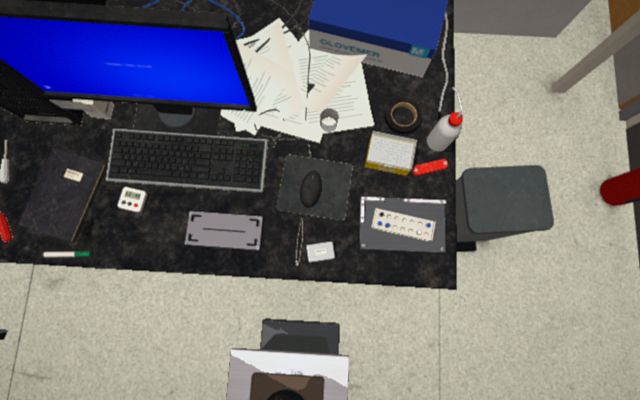

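View pics/side0.png

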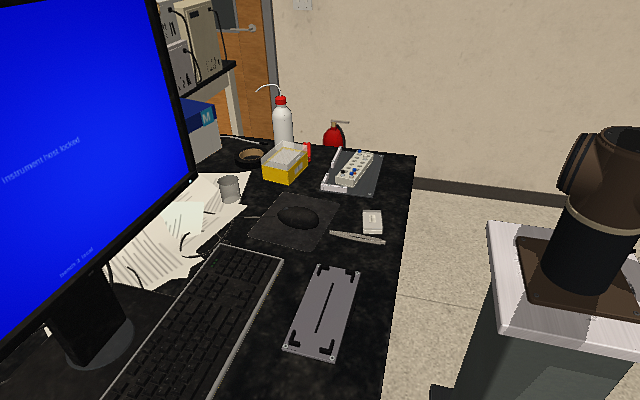

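```bash
cat > h.py <<'E'
import numpy as np,cv2
def ray(c,uv,z):
    uv=np.atleast_2d(np.array(uv,float)); K,R,t=c["camera_matrix"],c["R"],c["t"]
    d=(np.c_[uv,np.ones(len(uv))]@np.linalg.inv(K).T)@R
    o=-R.T@t
    return o+d*((z-o[2])/d[:,2])[:,None]
def proj(c,P):
    p=np.atleast_2d(P)@c["R"].T+c["t"]; p=p@c["camera_matrix"].T; return p[:,:2]/p[:,2:]
E
python3 - <<'E'
from h import *
c=np.load("top0.npz");im=c["img"]
for n,uv,z in [("plate corners(px)",[(361,197),(445,199),(445,250),(361,249)],.006),("rack ends",[(373,207),(437,222),(432,242),(371,227)],.026),
  ("tray",[(188,212),(263,212),(261,249),(185,246)],.01),("hex",[(430,167)],.02),("case",[(320,252)],.019),("tweez",[(300,220),(297,265)],.005),("yellow",[(390,150)],.05)]:
    print(n,np.round(ray(c,uv,z)[:,:2],3).tolist())
crop=lambda a,b,x,y:cv2.resize(im[b:y,a:x,::-1],None,fx=6,fy=6,interpolation=cv2.INTER_CUBIC)
cv2.imwrite("pics/crop1.png",np.vstack([crop(350,190,455,255)[:, :630],np.zeros((6,630,3),np.uint8),cv2.resize(im[200:260,180:270,::-1],(315,210)).repeat(1,0) if 0 else cv2.copyMakeBorder(cv2.resize(im[202:257,178:270,::-1],None,fx=3.5,fy=3.5,interpolation=cv2.INTER_CUBIC),0,0,0,630-322,cv2.BORDER_CONSTANT)]))
E
```

```text
plate corners(px) [[0.586, -0.176], [0.594, -0.417], [0.448, -0.416], [0.437, -0.182]]
rack ends [[0.554, -0.209], [0.522, -0.388], [0.465, -0.374], [0.497, -0.205]]
tray [[0.513, 0.314], [0.525, 0.101], [0.42, 0.097], [0.416, 0.31]]
hex [[0.683, -0.37]]
case [[0.421, -0.068]]
tweez [[0.509, -0.006], [0.382, -0.006]]
yellow [[0.717, -0.249]]
```

View pics/crop1.png

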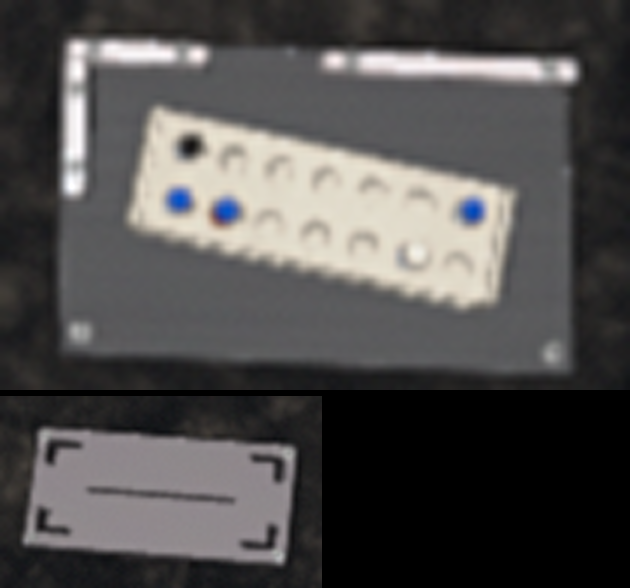

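The crop shows the plate with both fences (side fence upper left). The rack is turned about -0.2 rad near (0.51, -0.29). The tray is near (0.47, 0.205). I'll move over the plate next.

send_rows:
  twist:
    - [0,0,-0.53]
    - [0,0,-0.53]
    - [0,0,-0.53]
    - [0,0,-0.53]
    - [0,0,-0.53]
    - [0,0,-0.53]
    - [0,0,-0.53]
    - [0,0,-0.53]
    - [0,0,-0.53]
    - [0,0,-0.53]
    - [0,0,-0.53]
    - [0,0,-0.53]
    - [0,0,-0.53]
    - [0,0,-0.53]
    - [0,0,-0.53]
    - [0,0,-0.53]
    - [0,0,-0.53]
    - [0,0,-0.53]
    - [0,0,-0.53]
    - [0,0,-0.53]
  slide:
    - [1,-1,0]
    - [1,-1,0]
    - [1,-1,0]
    - [1,-1,0]
    - [1,-1,0]
    - [1,-1,0]
    - [1,-1,0]
    - [1,-1,0]
    - [1,-1,0]
    - [1,-1,0]
    - [0,-1,0]
    - [0,-1,0]
    - [0,-1,0]
    - [0,-1,0]
    - [0,-1,0]
    - [0,-1,0]
    - [0,-1,0]
    - [0,-1,0]
    - [0,-1,0]
    - [0,-1,0]
  hand: [85,85,85,85,85,85,85,85,85,85,85,85,85,85,85,85,85,85,85,85]

```text
time: 2.1
tcp_pos: [0.5007, 0.0432, 0.2309]
tool_rot: [[-0.335, 0.942, -0.001], [0.942, 0.335, 0.0], [0.0, -0.001, -1.0]]
wrist_force: [0.2, 0.8, 0.3]
grip_width: 0.0851
finger_force: 0.0
```

send_rows:
  twist:
    - [0,0,-0.53]
    - [0,0,-0.53]
    - [0,0,-0.53]
    - [0,0,-0.53]
    - [0,0,-0.53]
    - [0,0,-0.53]
    - [0,0,-0.53]
    - [0,0,-0.53]
    - [0,0,-0.53]
    - [0,0,-0.53]
    - [0,0,-0.53]
    - [0,0,-0.53]
    - [0,0,0]
    - [0,0,0]
  slide:
    - [0,-1,0]
    - [0,-1,0]
    - [0,-1,0]
    - [0,-1,0]
    - [0,-1,0]
    - [0,-1,0]
    - [0,-1,0]
    - [0,-1,0]
    - [0,-1,0]
    - [0,-1,0]
    - [0,-1,0]
    - [0,-0.5,0]
    - [0,0,0]
    - [0,0,0]
  hand: [85,85,85,85,85,85,85,85,85,85,85,85,70,70]

```text
time: 3.5
tcp_pos: [0.5011, -0.2999, 0.2308]
tool_rot: [[0.21, 0.978, -0.001], [0.978, -0.21, 0.001], [0.001, -0.001, -1.0]]
wrist_force: [0.2, 0.4, 0.5]
grip_width: 0.0701
finger_force: 0.0
```

```bash
python3 - <<'E'
from cell import *
import cv2,numpy as np
c=read_camera("wrist"); cv2.imwrite("pics/w1.png",c["img"][:,:,::-1]); np.savez("w1.npz",**c)
print(np.round(c["camera_matrix"],1).tolist(),np.round(-c["R"].T@c["t"],3),np.round(c["R"],3).tolist())
s=read_state();print(s["time"],s["tcp_pos"],s["tool_rot"],s["wrist_force"],s["q"])
E
```

```text
[[318.1, 0.0, 314.2], [0.0, 318.1, 194.3], [0.0, 0.0, 1.0]] [ 0.518 -0.223  0.374] [[0.978, -0.21, 0.0], [-0.2, -0.931, 0.305], [-0.064, -0.298, -0.952]]
3.55 [ 0.50121501 -0.29950742  0.23101086] [[ 2.09249894e-01  9.77862074e-01 -4.96506704e-04]
 [ 9.77861757e-01 -2.09249288e-01  1.05848778e-03]
 [ 9.31161382e-04 -7.07003374e-04 -9.99999317e-01]] [ 0.67764744 -1.26744408  0.09112779] [-7.12511980e-01  8.81407392e-02  1.80568553e+00  5.02201395e-04
  1.24883411e+00 -5.01863573e-01]
```

View pics/w1.png

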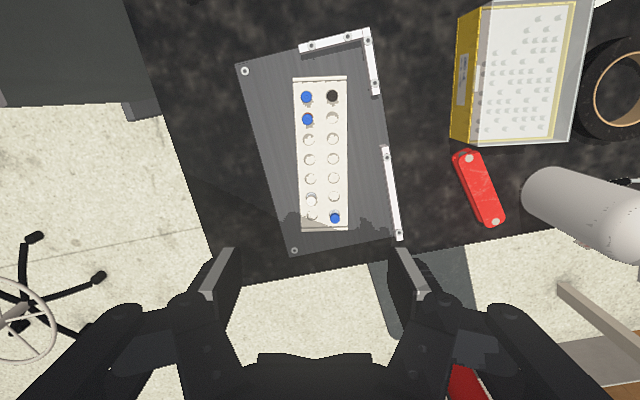

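```bash
python3 - <<'E'
from h import *
c=np.load("w1.npz");im=c["img"];hsv=cv2.cvtColor(im,cv2.COLOR_RGB2HSV)
m=((im.min(2)>165)).astype(np.uint8)*255
m[:, :240]=0;m[:, 410:]=0;m[245:]=0
m=cv2.morphologyEx(m,cv2.MORPH_CLOSE,np.ones((9,9)))
for k in cv2.findContours(m,0,2)[0]:
    if cv2.contourArea(k)<150: continue
    ap=cv2.approxPolyDP(k,4,True)[:,0]; r=cv2.minAreaRect(k)
    print(cv2.contourArea(k),np.round(r[0],1),np.round(r[1],1),r[2])
    for z in (.024,.032): print(z,[(tuple(p.tolist()),np.round(q[:2],4).tolist()) for p,q in zip(ap,ray(c,ap,z))])
print("plate",np.round(ray(c,[(235,65),(291,257)],.006),4).tolist())
E
```

```text
567.0 [392.1 192.1] [97.  8.] 80.31121826171875
0.024 [((380, 145), [0.5774, -0.292]), ((400, 240), [0.584, -0.4111]), ((388, 146), [0.5859, -0.295])]
0.032 [((380, 145), [0.5761, -0.2904]), ((400, 240), [0.5825, -0.4068]), ((388, 146), [0.5843, -0.2933])]
7573.0 [320.1 153.4] [154.8  53.2] 89.43830108642578
0.024 [((346, 76), [0.5537, -0.2141]), ((293, 78), [0.4998, -0.2045]), ((302, 231), [0.4707, -0.3746]), ((347, 229), [0.5239, -0.3833])]
0.032 [((346, 76), [0.5529, -0.2143]), ((293, 78), [0.5002, -0.2049]), ((302, 231), [0.4718, -0.3711]), ((347, 229), [0.5238, -0.3797])]
967.5 [340.4  67.6] [67.3 73.7] 77.19573211669922
0.024 [((379, 93), [0.5845, -0.2378]), ((369, 27), [0.5841, -0.1742]), ((298, 45), [0.5119, -0.1753]), ((301, 52), [0.5134, -0.1822]), ((363, 38), [0.5767, -0.1827]), ((372, 93), [0.5773, -0.2363])]
0.032 [((379, 93), [0.583, -0.2375]), ((369, 27), [0.5826, -0.1753]), ((298, 45), [0.512, -0.1763]), ((301, 52), [0.5135, -0.1831]), ((363, 38), [0.5754, -0.1836]), ((372, 93), [0.576, -0.236])]
plate [[0.441, -0.1777, 0.006], [0.4462, -0.4152, 0.006]]
```

The wrist view shows the rack from about (293,78) to (347,229), and the far fence pieces with the finger gap at right, around (375,93) to (384,146). Rack centre is (0.512, -0.2925) with yaw -0.172, and the seat is about (0.5505, -0.268). I'll align above the rack and descend.

send_rows:
  twist:
    - [0,0,0.45]
    - [0,0,0]
    - [0,0,0]
    - [0,0,0]
    - [0,0,0]
    - [0,0,0]
    - [0,0,0]
    - [0,0,0]
    - [0,0,0]
  slide:
    - [0.37,0.23,0]
    - [0,0,-1]
    - [0,0,-1]
    - [0,0,-1]
    - [0,0,-1]
    - [0,0,-1]
    - [0,0,-1]
    - [0,0,-0.3]
    - [0,0,0]
  hand: [70,70,70,70,70,70,70,70,70]

```text
time: 4.45
tcp_pos: [0.512, -0.292, 0.0409]
tool_rot: [[0.17, 0.985, -0.003], [0.985, -0.17, 0.002], [0.002, -0.003, -1.0]]
wrist_force: [0.2, -0.1, -0.2]
grip_width: 0.0702
finger_force: 0.0
```

```bash
python3 - <<'E'
from cell import *
import cv2,numpy as np
c=read_camera("wrist"); cv2.imwrite("pics/w2.png",c["img"][:,:,::-1]); np.savez("w2.npz",**c)
s=read_state();print(s["time"],s["tcp_pos"],s["tool_rot"],s["wrist_force"])
E
```

```text
4.5 [ 0.5130073  -0.29306311  0.04266714] [[ 1.70153170e-01  9.85417625e-01  5.01172457e-05]
 [ 9.85417609e-01 -1.70153177e-01  1.79610570e-04]
 [ 1.85519030e-04  1.88251085e-05 -9.99999983e-01]] [ 0.45759098 -0.51061072  0.02758296]
```

View pics/w2.png

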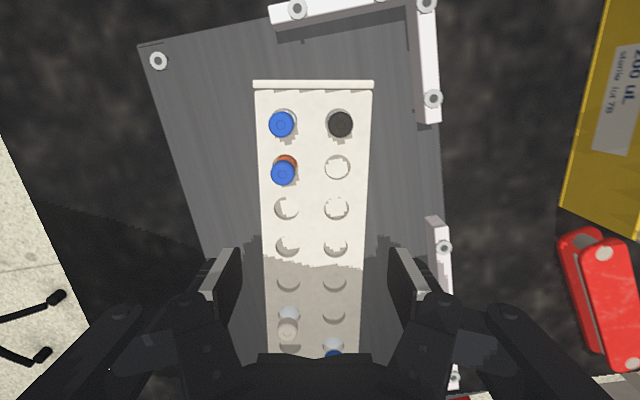

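The view shows the rack centred between the fingers, with gaps of about 22 px left and 23 px right, and yaw matched. I'll descend.

send_rows:
  twist:
    - [0,0,0]
    - [0,0,0]
    - [0,0,0]
    - [0,0,0]
  slide:
    - [0,0,-0.4]
    - [0,0,-0.35]
    - [0,0,-0.1]
    - [0,0,0]
  hand: [70,70,70,70]
  newtons: 20

```text
time: 4.9
tcp_pos: [0.5119, -0.2935, 0.0161]
tool_rot: [[0.172, 0.985, -0.001], [0.985, -0.172, 0.001], [0.001, -0.001, -1.0]]
wrist_force: [0.6, -0.8, 0.1]
grip_width: 0.07
finger_force: 0.0
```

send_rows:
  twist:
    - [0,0,0]
    - [0,0,0]
    - [0,0,0]
  slide:
    - [0,0,-0.1]
    - [0,0,-0.1]
    - [0,0,0]
  hand: [70,70,70]

```text
time: 5.2
tcp_pos: [0.5122, -0.2937, 0.0105]
tool_rot: [[0.172, 0.985, -0.0], [0.985, -0.172, 0.0], [0.0, -0.0, -1.0]]
wrist_force: [-0.0, 0.5, -0.5]
grip_width: 0.07
finger_force: 0.0
```

send_rows:
  twist:
    - [0,0,0]
    - [0,0,0]
    - [0,0,0]
    - [0,0,0]
    - [0,0,0]
    - [0,0,0]
    - [0,0,0]
  slide:
    - [0,0,-0.07]
    - [0,0,0]
    - [0,0,0]
    - [0,0,0]
    - [0,0,0]
    - [0,0,0]
    - [0,0,0]
  hand: [70,70,60,50,50,50,50]
  newtons: 20

```text
time: 5.9
tcp_pos: [0.512, -0.2937, 0.0089]
tool_rot: [[0.172, 0.985, -0.001], [0.985, -0.172, 0.0], [0.0, -0.001, -1.0]]
wrist_force: [-4.0, 0.9, 4.2]
grip_width: 0.0545
finger_force: 21.7
```

send_rows:
  twist:
    - [0,0,0.18]
    - [0,0,0.18]
    - [0,0,0.18]
    - [0,0,0.18]
    - [0,0,0.18]
    - [0,0,0.18]
    - [0,0,0.18]
    - [0,0,0.18]
    - [0,0,0.18]
    - [0,0,0.18]
    - [0,0,0.18]
    - [0,0,0.16]
    - [0,0,0]
  slide:
    - [0.09,0.05,0]
    - [0.09,0.05,0]
    - [0.09,0.05,0]
    - [0.09,0.05,0]
    - [0.09,0.05,0]
    - [0.09,0.05,0]
    - [0.09,0.05,0]
    - [0.09,0.05,0]
    - [0.09,0.05,0]
    - [0.09,0.05,0]
    - [0.09,0.05,0]
    - [0.09,0.05,0]
    - [0,0,0]
  hand: [50,50,50,50,50,50,50,50,50,50,50,50,50]

```text
time: 7.2
tcp_pos: [0.5454, -0.2757, 0.009]
tool_rot: [[-0.015, 1.0, 0.001], [1.0, 0.015, -0.0], [-0.0, 0.001, -1.0]]
wrist_force: [-2.1, -1.1, 4.5]
grip_width: 0.0545
finger_force: 21.8
```

```bash
python3 - <<'E'
from cell import *
import cv2,numpy as np
c=read_camera("wrist"); cv2.imwrite("pics/w3.png",c["img"][:,:,::-1]); np.savez("w3.npz",**c)
s=read_state();print(s["time"],s["tcp_pos"],s["tool_rot"],s["wrist_force"],s["moment"])
E
```

```text
7.25 [ 0.54540259 -0.27567831  0.00898128] [[-1.50614263e-02  9.99885959e-01  1.10540155e-03]
 [ 9.99886512e-01  1.50617947e-02 -3.25725901e-04]
 [-3.42338086e-04  1.10037020e-03 -9.99999336e-01]] [-2.32831559 -0.82838807  5.51767075] [-0.16042395  0.48607282  0.14047714]
```

View pics/w3.png

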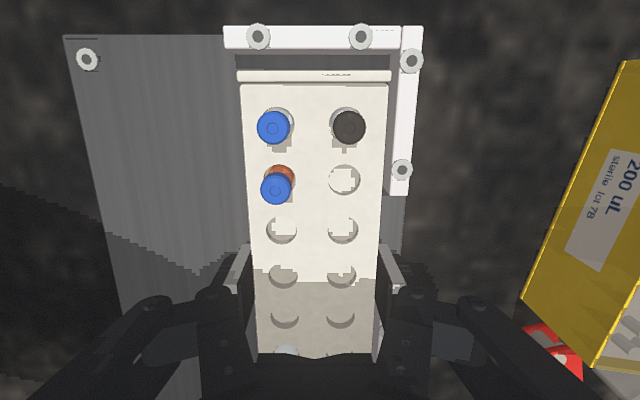

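```bash
python3 - <<'E'
from h import *
c=np.load("w3.npz");g=cv2.cvtColor(c["img"],cv2.COLOR_RGB2GRAY).astype(int)
# horizontal edges: fence inner (bright->dark) and rack end wall top (dark->bright), vs column
e1=[];e2=[]
for u in range(250,380,6):
    d=np.diff(g[:,u]); e1.append((u,40+np.argmin(d[40:60])+.5)); e2.append((u,58+np.argmax(d[58:80])+.5))
f1=[];f2=[]
for v in range(85,185,5):
    d=np.diff(g[v]); k=375+np.argmin(d[375:398]) ; f1.append((k+.5,v)); f2.append((380+np.argmax(d[380:405])+.5,v))
def fit(p,z,n):
    q=ray(c,p,z)[:,:2]; vx,vy,x0,y0=cv2.fitLine(q.astype(np.float32),cv2.DIST_HUBER,0,.001,.001).ravel()
    print(n,np.round(q.mean(0),4),"angle",round(float(np.arctan2(vy,vx)),4),p[::6])
fit(e1,.024,"sidefence inner");fit(e2,.032,"rack end");fit(f1,.028,"rack side");fit(f2,.024,"far fence inner")
E
```

```text
sidefence inner [ 0.5442 -0.1817] angle 0.0155 [(250, np.float64(48.5)), (286, np.float64(48.5)), (322, np.float64(48.5)), (358, np.float64(49.5))]
rack end [ 0.5443 -0.1897] angle 0.0154 [(250, np.float64(70.5)), (286, np.float64(70.5)), (322, np.float64(70.5)), (358, np.float64(69.5))]
rack side [ 0.5725 -0.2116] angle -1.5526 [(np.float64(387.5), 85), (np.float64(386.5), 115), (np.float64(384.5), 145), (np.float64(382.5), 175)]
far fence inner [ 0.5768 -0.2121] angle -1.5524 [(np.float64(397.5), 85), (np.float64(395.5), 115), (np.float64(392.5), 145), (np.float64(390.5), 175)]
```

The view shows the rack parallel to the fences, with the side fence edge at row 48.5 and the rack end at row 70.5. The remaining gaps are about 4.3 mm in x and 8 mm in y. I'll close them, watching force.

send_rows:
  twist:
    - [0,0,0]
    - [0,0,0]
    - [0,0,0]
    - [0,0,0]
    - [0,0,0]
    - [0,0,0]
    - [0,0,0]
  slide:
    - [0,0.05,0]
    - [0,0.05,0]
    - [0,0.05,0]
    - [0,0.05,0]
    - [0.05,0,0]
    - [0.05,0,0]
    - [0,0,0]
  hand: [50,50,50,50,50,50,50]

```text
time: 7.95
tcp_pos: [0.5463, -0.2695, 0.0089]
tool_rot: [[-0.014, 1.0, -0.004], [1.0, 0.014, 0.002], [0.002, -0.004, -1.0]]
wrist_force: [-6.2, -2.6, 8.0]
grip_width: 0.0545
finger_force: 22.0
```

send_rows:
  twist:
    - [0,0,0]
    - [0,0,0]
    - [0,0,0]
    - [0,0,0]
  slide:
    - [0.03,0,0]
    - [0.03,0,0]
    - [0,0,0]
    - [0,0,0]
  hand: [50,50,50,50]

```text
time: 8.35
tcp_pos: [0.5475, -0.2692, 0.0089]
tool_rot: [[-0.014, 1.0, -0.006], [1.0, 0.014, 0.002], [0.003, -0.006, -1.0]]
wrist_force: [-7.5, -2.4, 10.1]
grip_width: 0.0541
finger_force: 22.1
```

send_rows:
  twist:
    - [0,0,0]
    - [0,0,0]
    - [0,0,0]
    - [0,0,0]
  slide:
    - [0,0.03,0]
    - [0,0.03,0]
    - [0,0.02,0]
    - [0,0,0]
  hand: [50,50,50,50]

```text
time: 8.75
tcp_pos: [0.5488, -0.2682, 0.0089]
tool_rot: [[-0.014, 1.0, -0.002], [1.0, 0.014, -0.001], [-0.001, -0.002, -1.0]]
wrist_force: [-3.6, -4.9, 4.3]
grip_width: 0.0545
finger_force: 21.8
```

```bash
cat > gap.py <<'E'
from h import *
from cell import *
import sys
c=read_camera("wrist");cv2.imwrite(f"pics/{sys.argv[1]}.png",c["img"][:,:,::-1])
g=cv2.cvtColor(c["img"],cv2.COLOR_RGB2GRAY).astype(int)
w=lambda x,y,z:proj(c,[[x,y,z]])[0]
e1=[];e2=[];f1=[];f2=[]
# predict rows/cols from seat geometry; search around
th=.0165;ex=np.array([np.cos(th),np.sin(th)]);ey=np.array([-ex[1],ex[0]])
C=np.array([.5768,-.2121])+ey*(.0301-.0) # near inner corner (62,112)
print("corner",C.round(4))
for s in np.linspace(-.05,-.012,18):
    p=C+ex*s; u,v=w(*p,.024); u=int(round(u));v=int(round(v)); d=np.diff(g[:,u])
    lo=v-6; e1.append((u,lo+np.argmin(d[lo:v+7])+.5))
    lo2=int(e1[-1][1])+2; k=d[lo2:lo2+22]; e2.append((u,lo2+np.argmax(k)+.5))
for s in np.linspace(-.05,-.015,16):
    p=C+ey*s; u,v=w(*p,.024); u=int(round(u));v=int(round(v)); d=np.diff(g[v])
    f2.append((u-5+np.argmax(d[u-5:u+6])+.5,v)); b=int(f2[-1][0])-1; f1.append((b-14+np.argmin(d[b-14:b])+.5,v))
for p,z,n,ax in [(e1,.024,"side fence",ey),(e2,.032,"rack end",ey),(f2,.024,"far fence",ex),(f1,.030,"rack side",ex)]:
    q=(ray(c,p,z)[:,:2]-C); a=np.polyfit(q@(ex if ax is ey else ey),q@ax,1)
    print(n,"offset mm",round(np.median(q@ax)*1000,2),"slope",a[0].round(4),[tuple(map(float,x)) for x in p[::7]])
s=read_state();print(s["time"],s["tcp_pos"].round(4),s["wrist_force"].round(1),s["moment"].round(2))
E
python3 gap.py w4
```

```text
corner [ 0.5763 -0.182 ]
side fence offset mm 1.09 slope 0.0024 [(256.0, 68.5), (297.0, 69.5), (339.0, 68.5)]
rack end offset mm -4.05 slope -0.007 [(256.0, 70.5), (297.0, 83.5), (339.0, 83.5)]
far fence offset mm 0.61 slope -0.007 [(381.5, 199.0), (384.5, 161.0), (387.5, 120.0)]
rack side offset mm -1.53 slope -0.0156 [(379.5, 199.0), (382.5, 161.0), (385.5, 120.0)]
8.8 [ 0.5488 -0.2682  0.009 ] [-3.7 -4.5  4.4] [-0.85  0.66  0.03]
```

View pics/w4.png

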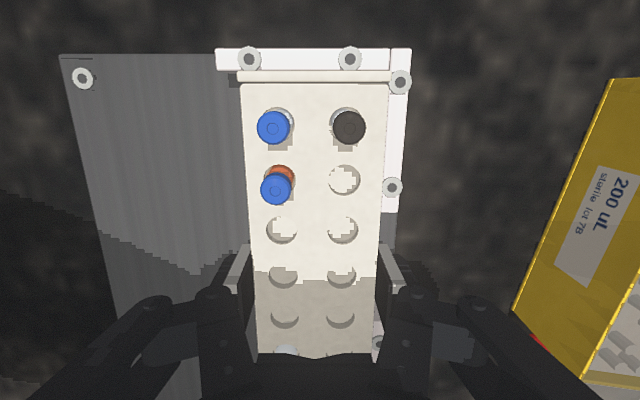

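The view shows the rack all but touching both fences: end at row 70, side at col 384. I'll press gently into the corner.

send_rows:
  twist:
    - [0,0,0]
    - [0,0,0]
    - [0,0,0]
    - [0,0,0]
  slide:
    - [0.04,0,0]
    - [0.04,0,0]
    - [0,0,0]
    - [0,0,0]
  hand: [50,50,50,50]

```text
time: 9.2
tcp_pos: [0.549, -0.2681, 0.009]
tool_rot: [[-0.015, 1.0, -0.008], [1.0, 0.015, 0.0], [0.001, -0.008, -1.0]]
wrist_force: [-11.2, -5.3, 8.6]
grip_width: 0.0542
finger_force: 22.1
```

send_rows:
  twist:
    - [0,0,0]
    - [0,0,0]
    - [0,0,0]
    - [0,0,0]
  slide:
    - [0,0.04,0]
    - [0,0.04,0]
    - [0,0,0]
    - [0,0,0]
  hand: [50,50,50,50]

```text
time: 9.6
tcp_pos: [0.5492, -0.268, 0.009]
tool_rot: [[-0.016, 1.0, -0.006], [1.0, 0.016, -0.004], [-0.004, -0.006, -1.0]]
wrist_force: [-10.3, -11.9, 6.7]
grip_width: 0.0544
finger_force: 21.9
```

send_rows:
  twist:
    - [0,0,0]
    - [0,0,0]
    - [0,0,0]
    - [0,0,0]
    - [0,0,0]
    - [0,0,0]
    - [0,0,0]
    - [0,0,0]
    - [0,0,0]
  slide:
    - [-0.06,-0.04,0.03]
    - [0,0,0]
    - [0,0,0]
    - [0,0,0]
    - [0.06,0,0]
    - [0.06,0,0]
    - [0.06,0,0]
    - [0.04,0,0]
    - [0,0,0]
  hand: [50,63,63,63,63,63,63,63,63]

```text
time: 10.5
tcp_pos: [0.5531, -0.2654, 0.0088]
tool_rot: [[-0.016, 1.0, -0.011], [1.0, 0.016, 0.003], [0.003, -0.011, -1.0]]
wrist_force: [-10.5, -0.3, 5.9]
grip_width: 0.0629
finger_force: 5.2
```

send_rows:
  twist:
    - [0,0,0]
    - [0,0,0]
    - [0,0,0]
  slide:
    - [0.06,0,0]
    - [0.06,0,0]
    - [0,0,0]
  hand: [63,63,63]

```text
time: 10.8
tcp_pos: [0.5532, -0.2653, 0.0084]
tool_rot: [[-0.017, 1.0, -0.02], [1.0, 0.018, 0.005], [0.006, -0.02, -1.0]]
wrist_force: [-20.4, -0.7, 12.0]
grip_width: 0.0627
finger_force: 10.0
```

```bash
python3 gap.py w5
```

```text
corner [ 0.5763 -0.182 ]
side fence offset mm 1.02 slope -0.0051 [(244.0, 76.5), (286.0, 77.5), (327.0, 77.5)]
rack end offset mm -4.06 slope -0.0353 [(244.0, 78.5), (286.0, 91.5), (327.0, 91.5)]
far fence offset mm 0.74 slope -0.0025 [(371.5, 206.0), (373.5, 168.0), (375.5, 127.0)]
rack side offset mm -1.05 slope -0.0602 [(369.5, 206.0), (371.5, 168.0), (361.5, 127.0)]
10.85 [ 0.5532 -0.2652  0.0085] [-19.7  -0.4  11.7] [-0.18  3.47  0.05]
```

The rack is seated: 20 N against the far fence, and 12 N against the side fence earlier. I'll centre the open hand before grasping.

send_rows:
  twist:
    - [0,0,0]
    - [0,0,0]
    - [0,0,0]
  slide:
    - [-0.1,0,0]
    - [-0.1,0,0]
    - [0,0,0]
  hand: [63,63,63]

```text
time: 11.15
tcp_pos: [0.5531, -0.2657, 0.0092]
tool_rot: [[-0.014, 1.0, -0.003], [1.0, 0.014, 0.001], [0.001, -0.003, -1.0]]
wrist_force: [-4.9, -0.9, 1.4]
grip_width: 0.063
finger_force: 2.6
```

```bash
python3 gap.py w6; python3 -c "
import cv2
cv2.imwrite('pics/w6c.png',cv2.resize(cv2.imread('pics/w6.png')[30:330,180:480],(600,600),interpolation=cv2.INTER_CUBIC))"
```

```text
corner [ 0.5763 -0.182 ]
side fence offset mm 1.01 slope -0.0021 [(245.0, 75.5), (286.0, 76.5), (327.0, 76.5)]
rack end offset mm -4.07 slope -0.0023 [(245.0, 90.5), (286.0, 90.5), (327.0, 90.5)]
far fence offset mm 0.67 slope -0.0007 [(371.5, 204.0), (373.5, 166.0), (375.5, 126.0)]
rack side offset mm -1.36 slope 0.0443 [(363.5, 204.0), (371.5, 166.0), (373.5, 126.0)]
11.2 [ 0.5531 -0.2657  0.0092] [-5.7  0.4  1.7] [ 0.01  1.02 -0.04]
```

View pics/w6c.png

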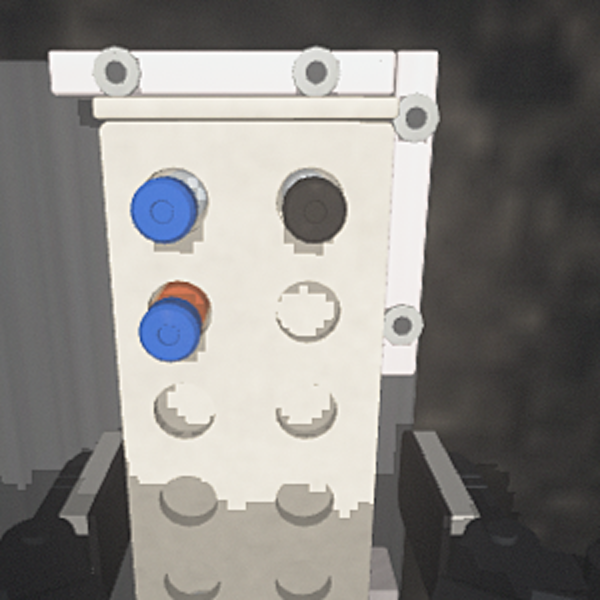

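The rack is flush on both fences: its end wall meets the side fence (crop row 95) and its side meets the far fence (crop col 390). Next I'll centre the hand, close and lift slightly.

send_rows:
  twist:
    - [0,0,0]
    - [0,0,0]
    - [0,0,0]
    - [0,0,0]
    - [0,0,0]
    - [0,0,0]
    - [0,0,0]
    - [0,0,0]
  slide:
    - [-0.14,0,0]
    - [0,0,0]
    - [0,0,0]
    - [0,0,0]
    - [0,0,0]
    - [0,0,0]
    - [0,0,0]
    - [0,0,0]
  hand: [63,63,50,45,45,45,45,45]
  newtons: 45

```text
time: 12.0
tcp_pos: [0.5491, -0.2663, 0.0105]
tool_rot: [[-0.015, 1.0, -0.004], [1.0, 0.015, 0.0], [0.001, -0.004, -1.0]]
wrist_force: [-7.6, 0.3, 7.0]
grip_width: 0.0534
finger_force: 46.5
```

send_rows:
  twist:
    - [0,0,0]
    - [0,0,0]
    - [0,0,0]
    - [0,0,0]
    - [0,0,0]
    - [0,0,0]
    - [0,0,0]
    - [0,0,0]
  slide:
    - [0,0,0.1]
    - [0,0,0.2]
    - [0,0,0.3]
    - [0,0,0.5]
    - [0,0,0.7]
    - [0,0,0.7]
    - [0,0,0.5]
    - [0,0,0]
  hand: [45,45,45,45,45,45,45,45]

```text
time: 12.8
tcp_pos: [0.5527, -0.2673, 0.1042]
tool_rot: [[-0.014, 1.0, 0.007], [1.0, 0.014, -0.004], [-0.004, 0.007, -1.0]]
wrist_force: [-0.4, -0.4, -3.5]
grip_width: 0.053
finger_force: 49.8
```

```bash
python3 - <<'E'
from h import *
from cell import *
s=read_state();print(s["time"],s["tcp_pos"].round(4),s["wrist_force"].round(1),s["moment"].round(2),s["grip_width"])
# tray from top camera
c=read_camera("top");im=c["img"];np.savez("top1.npz",**c)
hsv=cv2.cvtColor(im,cv2.COLOR_RGB2HSV)
m=((hsv[...,1]<50)&(hsv[...,2]>75)&(hsv[...,2]<190)).astype(np.uint8)*255
m[:195]=0;m[260:]=0;m[:,:175]=0;m[:,275:]=0
m=cv2.morphologyEx(m,cv2.MORPH_CLOSE,np.ones((7,7)))
k=max(cv2.findContours(m,0,2)[0],key=cv2.contourArea)
q=ray(c,k[:,0],.010)[:,:2]
r=cv2.minAreaRect((q*1000).astype(np.float32));print("tray top",r)
c=read_camera("side");im=c["img"];np.savez("side1.npz",**c)
hsv=cv2.cvtColor(im,cv2.COLOR_RGB2HSV)
m=((hsv[...,1]<50)&(hsv[...,2]>75)&(hsv[...,2]<190)).astype(np.uint8)*255
m[:258]=0;m[366:]=0;m[:,:275]=0;m[:,366:]=0
m=cv2.morphologyEx(m,cv2.MORPH_CLOSE,np.ones((7,7)))
k=max(cv2.findContours(m,0,2)[0],key=cv2.contourArea)
q=ray(c,k[:,0],.010)[:,:2]
r=cv2.minAreaRect((q*1000).astype(np.float32));print("tray side",r)
E
```

```text
12.8 [ 0.5527 -0.2673  0.1042] [-0.4 -0.4 -3.5] [-0.01 -0.02  0.01] 0.05298853863032094
tray top ((467.6482849121094, 208.03118896484375), (212.12510681152344, 98.48009490966797), 89.19219207763672)
tray side ((467.45751953125, 209.99285888671875), (211.02297973632812, 93.64382934570312), 89.04729461669922)
```

Lifted cleanly: about 0.3 kg, level. Both cameras put the tray centre at about (0.4675, 0.209), yaw about -0.015. I'll carry it over.

send_rows:
  twist:
    - [0,0,0]
    - [0,0,0]
    - [0,0,-0.03]
    - [0,0,-0.03]
    - [0,0,-0.03]
    - [0,0,-0.03]
    - [0,0,-0.03]
    - [0,0,-0.03]
    - [0,0,-0.03]
    - [0,0,-0.03]
    - [0,0,-0.03]
    - [0,0,-0.03]
    - [0,0,-0.03]
    - [0,0,0]
    - [0,0,0]
    - [0,0,0]
    - [0,0,0]
    - [0,0,0]
    - [0,0,0]
    - [0,0,0]
  slide:
    - [0,0.3,0.3]
    - [0,0.6,0.3]
    - [-0.2,0.9,0.3]
    - [-0.2,1,0]
    - [-0.2,1,0]
    - [-0.2,1,0]
    - [-0.2,1,0]
    - [-0.2,1,0]
    - [-0.2,1,0]
    - [-0.2,1,0]
    - [-0.2,1,0]
    - [-0.2,1,0]
    - [-0.2,1,0]
    - [-0.2,1,0]
    - [-0.2,1,0]
    - [-0.2,1,0]
    - [-0.03,0.7,0]
    - [0,0.38,0]
    - [0,0,0]
    - [0,0,0]
  hand: [45,45,45,45,45,45,45,45,45,45,45,45,45,45,45,45,45,45,45,45]

```text
time: 14.9
tcp_pos: [0.4649, 0.2101, 0.1266]
tool_rot: [[0.014, 1.0, -0.0], [1.0, -0.014, -0.001], [-0.001, -0.0, -1.0]]
wrist_force: [-0.3, -0.2, -2.8]
grip_width: 0.0531
finger_force: 49.8
```

```bash
python3 - <<'E'
from h import *
from cell import *
c=read_camera("wrist");np.savez("w7.npz",**c)
s=read_state();print(s["time"],s["tcp_pos"].round(4),s["tool_rot"].round(4).tolist(),s["wrist_force"].round(1))
cv2.imwrite('pics/w7.png',c["img"][:,:,::-1])
E
```

```text
14.95 [0.4651 0.2097 0.1266] [[0.0151, 0.9999, -0.0004], [0.9999, -0.0151, -0.0004], [-0.0004, -0.0003, -1.0]] [-0.  -0.7 -3.2]
```

View pics/w7.png

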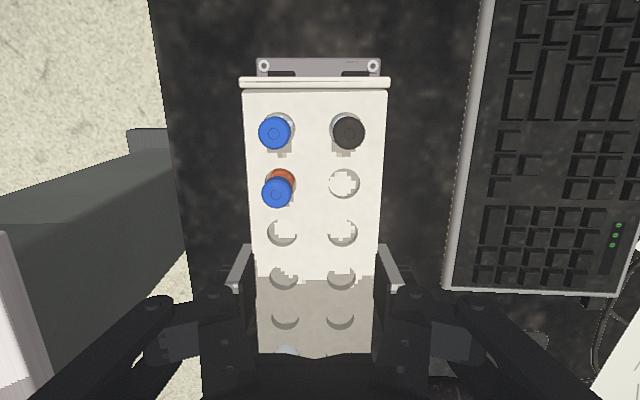

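```bash
python3 - <<'E'
from h import *
c=np.load("w7.npz")
p=ray(c,[(256.5,57.5),(381.5,57.5)],.010)[:,:2];r=ray(c,[(239.5,77),(389.5,77)],.149)[:,:2]
print("tray +y corners",p.round(4).tolist(),np.linalg.norm(p[1]-p[0]),"yaw",np.arctan2(*(p[1]-p[0])[::-1]))
print("rack end corners",r.round(4).tolist(),np.linalg.norm(r[1]-r[0]),"yaw",np.arctan2(*(r[1]-r[0])[::-1]))
for n,q,h in(("tray",p,.105),("rack",r,.085)):
    d=(q[1]-q[0])/np.linalg.norm(q[1]-q[0]); print(n,(q.mean(0)-h*np.array([-d[1],d[0]])).round(4))
E
```

```text
tray +y corners [[0.4238, 0.3141], [0.5178, 0.3128]] 0.09404316310349127 yaw -0.014156234749104778
rack end corners [[0.4403, 0.2943], [0.4936, 0.2935]] 0.05329051025955255 yaw -0.01419555821761695
tray [0.4693 0.2084]
rack [0.4657 0.2089]
```

Tray end corners and rack agree in yaw (-0.014). The rack needs about +3 mm in x. I'll lower it.

send_rows:
  twist:
    - [0,0,0]
    - [0,0,0]
    - [0,0,0]
    - [0,0,0]
    - [0,0,0]
    - [0,0,0]
    - [0,0,0]
    - [0,0,0]
    - [0,0,0]
    - [0,0,0]
  slide:
    - [0.1,-0.02,0]
    - [0,0,-0.3]
    - [0,0,-0.6]
    - [0,0,-0.8]
    - [0,0,-0.8]
    - [0,0,-0.5]
    - [0,0,-0.3]
    - [0,0,-0.2]
    - [0,0,0]
    - [0,0,0]
  hand: [45,45,45,45,45,45,45,45,45,45]

```text
time: 15.95
tcp_pos: [0.469, 0.2096, 0.0223]
tool_rot: [[0.015, 1.0, 0.001], [1.0, -0.015, 0.0], [0.0, 0.001, -1.0]]
wrist_force: [0.6, -0.4, -1.6]
grip_width: 0.0529
finger_force: 49.8
```

send_rows:
  twist:
    - [0,0,0]
    - [0,0,0]
    - [0,0,0]
  slide:
    - [0,0,-0.06]
    - [0,0,-0.05]
    - [0,0,0]
  hand: [45,45,45]

```text
time: 16.25
tcp_pos: [0.4683, 0.2096, 0.0185]
tool_rot: [[0.015, 1.0, 0.0], [1.0, -0.015, 0.0], [0.0, 0.0, -1.0]]
wrist_force: [-1.3, 0.2, -1.4]
grip_width: 0.0538
finger_force: 49.8
```

send_rows:
  twist:
    - [0,0,0]
    - [0,0,0]
    - [0,0,0]
  slide:
    - [0,0,-0.05]
    - [0,0,-0.05]
    - [0,0,0]
  hand: [45,45,45]

```text
time: 16.55
tcp_pos: [0.468, 0.2095, 0.015]
tool_rot: [[0.015, 1.0, -0.001], [1.0, -0.015, -0.0], [-0.0, -0.001, -1.0]]
wrist_force: [-0.3, -0.3, -2.5]
grip_width: 0.0537
finger_force: 49.8
```

send_rows:
  twist:
    - [0,0,0]
    - [0,0,0]
    - [0,0,0]
  slide:
    - [0,0,-0.03]
    - [0,0,-0.02]
    - [0,0,0]
  hand: [45,45,45]

```text
time: 16.85
tcp_pos: [0.4683, 0.2096, 0.0146]
tool_rot: [[0.015, 1.0, -0.001], [1.0, -0.015, -0.0], [-0.0, -0.001, -1.0]]
wrist_force: [-2.7, -1.2, 5.1]
grip_width: 0.0535
finger_force: 50.4
```

Contact came at the predicted height. I'll release and raise.

send_rows:
  twist:
    - [0,0,0]
    - [0,0,0]
    - [0,0,0]
    - [0,0,0]
    - [0,0,0]
    - [0,0,0]
    - [0,0,0]
    - [0,0,0]
    - [0,0,0]
    - [0,0,0]
    - [0,0,0]
    - [0,0,0]
    - [0,0,0]
    - [0,0,0]
  slide:
    - [0,0,0]
    - [0,0,0]
    - [0,0,0]
    - [0,0,0]
    - [0,0,0.1]
    - [0,0,0.3]
    - [0,0,0.6]
    - [0,0,1]
    - [0,0,1]
    - [0,0,1]
    - [0,0,1]
    - [0,0,1]
    - [0,0,0]
    - [0,0,0]
  hand: [58,64,70,70,70,70,70,70,70,70,70,70,70,70]

```text
time: 18.25
tcp_pos: [0.4686, 0.2097, 0.1949]
tool_rot: [[0.015, 1.0, 0.002], [1.0, -0.015, 0.001], [0.001, 0.002, -1.0]]
wrist_force: [-0.0, 0.5, -0.3]
grip_width: 0.0699
finger_force: 0.0
```

```bash
python3 - <<'E'
from h import *
from cell import *
s=read_state();print(s["time"],s["tcp_pos"].round(4),s["wrist_force"].round(1),s["grip_width"])
a=read_camera("wrist")["img"];b=read_camera("side")["img"]
cv2.imwrite('pics/fin.png',np.hstack([cv2.resize(a[40:400,150:450],(400,480)),cv2.resize(b[120:380,240:440],(369,480))])[:,:,::-1])
E
```

```text
18.25 [0.4686 0.2097 0.1949] [-0.   0.5 -0.3] 0.06994868745584887
```

View pics/fin.png

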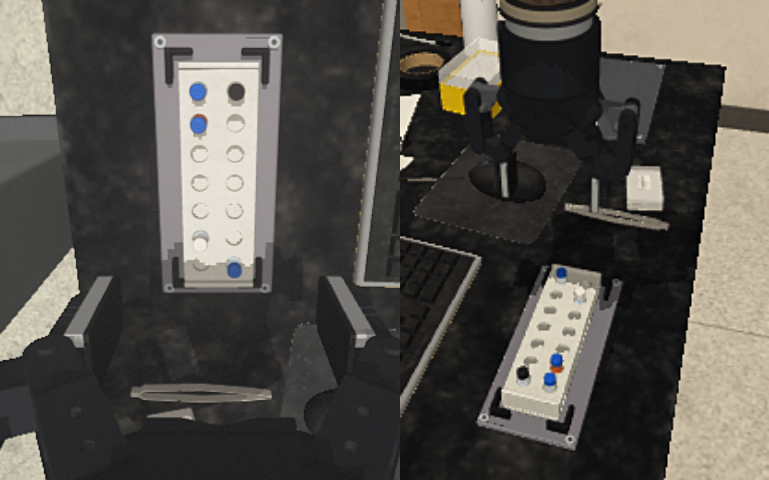

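The rack lies flat between all four corner angles, the hand is clear, and the tweezers and case look undisturbed. I'm handing it in.

```bash
python3 -c "
from cell import *
print(job_done())"
```

```text
the job is handed in; nothing more can be done
None
```

The vial rack was slid flush against both fences, lifted straight up, set flat between the tray's four corner angles and released; the job was handed in at about 18 s and no verdict came back.

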